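# Load the fitting sleeve on the carrier's gauge pin and hold the carrier up level

## Robot

A 6-joint arm with a two-finger parallel gripper is mounted at the origin on a cart in front of the work surface, level with it; the furniture and walls round the work are solid. World frame = base frame: x ahead of the robot, y to its left, z up, the work surface at z = 0. Lengths are in mm, angles in rad, forces in N, time in s.
With the tool pointing down it reaches from about 300 to 1000 mm from the base axis. Payload 5.1 kg.
Tool frame: the origin (TCP) lies midway between the tips of the shut fingers; the grasp point (between the pads) lies 19 mm behind it (env.grasp_offset is the distance from the TCP to the grasp point, in mm); y points along the fingers, z is the direction in which the jaws open and shut, and the axes are right-handed (so a half turn about y gives the same grasp; the last joint's range is limited). The gripper opens to 95 mm and grips with 3 to 60 N. Pads are 20 mm wide; open, the fingers measure 119 mm over their backs; the gripper's body (75 mm by 180 mm) begins 59 mm behind the grasp point.
Start: joints at [-1.35, 0.124, 1.65, -0, 1.367, -0.083], TCP at [194.414, -620.232, 214.656] pointing down, gripper open.
Joint ranges: [-2.61, 2.61], [-1.02, 2.33], [0.03, 2.71], [-1.35, 4.49], [0.32, 2.68], [-2.91, 2.91]. Speed limits (rad/s): [2.57, 2.57, 3.14, 3.14, 3.14, 3.14].

## Interface

Orientations are given as a unit quaternion [w, x, y, z].
In Python, from station import env, snapshot, camera_params, order, models gives the robot as it stands. The module is installed in compiled form; this text tells all that it offers.
- The arm moves only by the tool carry_out, never from a script. Its argument "motion" is a list of rows, each an object of numbers: "dx", "dy", "dz": the shift along the world's x, y, z each as a share of 40 cm, from -1 to 1; "ax", "ay", "az": the turn, a rotation vector about the world's x, y, z each as a share of 90 degrees, from -1 to 1. In form: [{"dx": .., "dy": .., "dz": .., "ax": .., "ay": .., "az": ..}, ...]. A call has 1 to 5 rows; each row shifts and turns the pose as measured when the row begins; what a row does not reach is not made up. A row lasts 1/12 s, in which the tool goes at most 41.7 mm and 7.16 degrees, less where a joint would pass 70% of its speed; a pose out of reach is approached as far as the arm can. A call with a number of a shift or a turn outside -1 to 1 is refused whole. A call with a gripper value outside its range is refused whole. "grip" is the finger opening in mm, from 0 to 95.1, set as the call begins (left out, the last holds). The fingers move at their own pace and stop on an object; "newtons" is the grip in N (left out, the last holds). Time passes only in rows, so rows that do not move let the fingers close. It gives the time, the measured TCP pose, the force and the opening at its end, in the units of the state.
- env.sense(): the state, without advancing time (a new reading comes with each control period).
- snapshot(name): name is "scene" or "top" or "wrist"; returns (picture, depth): 400x640x3 uint8, red, green, blue; 400x640 float32, mm along the optical axis (not along the pixel's ray), 0 where there is no reading.
- camera_params(name): a dict with "mtx" (3x3 intrinsics, pixels), "origin" and "rotation" of the camera in the world. Camera axes: x right, y down, z forward; pixel columns grow to the right and rows downward; lengths in mm; the calibration is good to about 2 mm. A picture is of the moment at which its call begins: read the wrist's pose just before it. camera_params takes no time and is no camera call; for the wrist camera it gives the pose at the moment of the call.
- order.close_job(): hands the job in, once; it reports no verdict.
Trained networks look in the newest picture that a camera, given by its name, has taken for a name from the list of things; names that differ only in an ending like _2 or _b are one class to them, and where a whole thing is asked for, a point or a joint stands for the part that bears it (a point fixed in the world has none). Each returns a list of dicts, best first, with "confidence" (0 to 1); they miss things now and then, are a little off and sometimes report something else, mostly with a low value. They report only what shows in the picture. A call takes as long as a camera call. They do not tell look-alikes from the thing itself.
- models.look_for(label, camera): "at" ([column, row] as shares, 0 to 1, of the picture: columns of its width, rows of its height, amid what is visible of it).
- models.outline_of(label, camera): "region" (400x640 bool, what is visible of it) and "at" ([column, row] as shares, 0 to 1, of the picture: columns of its width, rows of its height, amid what is visible of it).
The state is a dict: "time_s": time; "joints": joint angles; "qd": joint speeds; "joint_efforts": joint torques, N m; "position": TCP position; "eef_rot": TCP orientation; "contact_force": force on the tool from outside, world axes, zero at the start; "torque": the same for the moment, N m; "width": finger opening in mm.
Only numpy, scipy, OpenCV 4.12 (cv2) and the standard library are available. Lean on these libraries where they do the work, as an engineer would, in place of code of your own. Each camera call takes 0.05 s, during which the arm holds its last target. There are 200 camera calls.

## Task

Two sleeves that look alike from outside stand beside a loading carrier: slide the one whose bore fits the carrier's gauge pin onto the pin until it sits on the plate and let go of it, leaving the other sleeve where it stands. Then take the carrier by its bridge handle, lift it straight up until it is about 10 cm above the bench, and finish while still holding it there, level and still, with the sleeve on its pin. Keep the carrier level all the way and do not disturb the vial, the timer or the petri dish.

Things in the scene. Friction and masses are not known exactly. Their poses are not given: they have to be found in the camera images.
- sleeve_wide_centre (a point): Centre (half-way up, on the axis) of the sleeve that fits: a bare aluminium bush standing upright, 50 mm tall, barrel 38 mm in diameter, 44 mm flange 6 mm high round its foot, 23 mm through bore (from above: 7 mm wall). About 80 g. z is its axis, its yaw means nothing. Grasp it from above across the barrel. The pin enters the bore from below with about 1.5 mm play all round.
- sleeve_narrow_centre (a point): Centre (half-way up) of the sleeve that does not fit: the same outside (50 mm tall, 38 mm barrel, 44 mm foot flange) but a 15 mm bore (from above: a small hole in a thick 11 mm wall), too small for the pin. Its place may be exchanged with the other's. It stays where it stands.
- carrier_handle (a point): Centre of the grip bar of the carrier's bridge handle, 75 mm above the carrier's underside. The bar is black, 70 mm long (along this frame's x), 14 mm wide (y), 16 mm high, on two 10 mm posts 27 mm either side of its centre (x); grip it from above across its 14 mm. The gauge pin stands 80 mm along +x from it.
- carrier_pin (a point): Foot of the carrier's gauge pin: on its axis at the plate's top face, 12 mm above the carrier's underside; axes as the carrier's. Plain steel, 20 mm in diameter, 58 mm tall, the last 12 mm tapering to 9 mm. A sleeve fully down has its centre 25 mm above this point. Fingers that straddle the sleeve along the carrier's y are clear of the handle.
- vial: Capped glass vial, 30 mm in diameter, 68 mm tall, standing among the work; origin at the centre of its underside. Bystander.
- timer: White wedge-shaped bench timer, 31 x 66 x 58 mm, behind the work; origin at the centre of its underside. Bystander.
- petri: Clear petri dish, 61 mm across, 16 mm high, behind the work; origin at the centre of its underside. Bystander.
- carrier: The loading carrier, loose on the bench: an aluminium plate 220 (x) x 90 (y) mm on four rubber feet, top face 12 mm above its underside, about 0.45 kg; origin at the centre of its underside, z up. A low steel balance weight (48 mm across, 20 mm high) is fixed 80 mm along -x, so the loaded carrier about balances at the handle.
Mind the look-alikes: they are no part of the job. What is shaped like the part that bears sleeve_wide_centre but purple or yellow is not meant.

How it is judged:
By the outcome, as a careful person would: the job done as asked, in the order asked, and still so for the second after the job is handed in, while the arm keeps its last pose, push and grip.
It also fails if it takes over 58 s, if anything falls off the work surface, if the arm or the gripper's body presses on something with over 40 N, if the wrist force passes 120 N, or if a joint passes its speed limit or range.

## Working session

There is one attempt and no reset: what is moved stays moved. The work goes in short steps, Python scripts to look and compute and a tool call to move; the robot and the scene stay as the last step left them, time stands still between calls to the robot, and variables do not carry over. Pictures are saved under pics/ and viewed, about 8 in all and at most 12, crops included, and the job is handed in when it is done.

Besides the shell and the picture viewer there is one more tool, called by a JSON object that holds its "fn" and its "kwargs", one argument or row to a line. carry_out: Moves the arm, as the interface text tells. Shift numbers are shares of 40 cm and turn numbers shares of 90 degrees, none past 1 either way. Its arguments: {"type":"object","properties":{"motion":{"type":"array","items":{"type":"object","properties":{"dx":{"type":"number","minimum":-1,"maximum":1},"dy":{"type":"number","minimum":-1,"maximum":1},"dz":{"type":"number","minimum":-1,"maximum":1},"ax":{"type":"number","minimum":-1,"maximum":1},"ay":{"type":"number","minimum":-1,"maximum":1},"az":{"type":"number","minimum":-1,"maximum":1}}}},"grip":{"type":"number"},"newtons":{"type":"number"}},"required":["motion"]}

```bash
mkdir -p pics
cat > h.py <<'E'
import numpy as np, cv2
from station import env, snapshot, camera_params, order, models
def save(n,im): cv2.imwrite('pics/'+n+'.png',cv2.cvtColor(im,cv2.COLOR_RGB2BGR))
def world(cam,us,vs,ds,p=None):
    p=p or camera_params(cam); K=np.array(p['mtx']); us,vs,ds=map(np.asarray,(us,vs,ds))
    c=np.stack([(us-K[0,2])/K[0,0]*ds,(vs-K[1,2])/K[1,1]*ds,ds],-1)
    return c@np.array(p['rotation']).T+np.array(p['origin'])
E
python3 - <<'E'
from h import *
s=env.sense();print({k:np.round(v,3) for k,v in s.items()})
for c in ['top','scene']:
    im,d=snapshot(c);save(c+'0',im);p=camera_params(c);print(c,np.round(p['origin']),np.round(p['rotation'],2).tolist(),np.round(p['mtx'],1).tolist())
    for n in ['sleeve_wide_centre','sleeve_narrow_centre','carrier_handle','carrier_pin','vial','timer','petri','carrier']:
        for r in models.look_for(n,c)[:3]:
            u,v=r['at'][0]*640,r['at'][1]*400; dd=d[int(v),int(u)]
            print(n,round(r['confidence'],2),round(u),round(v),np.round(world(c,u,v,dd,p)))
E
```

```text
{'time_s': np.float64(0.0), 'joints': array([-1.35 ,  0.125,  1.652,  0.   ,  1.367, -0.083]), 'qd': array([ 0.   ,  0.001,  0.001, -0.001,  0.003, -0.001]), 'joint_efforts': array([ -0.   , -41.76 , -35.993,   0.077,   0.049,  -0.   ]), 'position': array([ 194.299, -619.61 ,  213.381]), 'eef_rot': array([ 0.107, -0.107,  0.7  , -0.698]), 'contact_force': array([-0.255,  0.412,  1.019]), 'torque': array([-0.019, -0.052,  0.041]), 'width': np.float64(94.973)}
top [ 420. -208.  902.] [0.07, -0.67, 0.73, -0.08] [[394.9, 0.0, 321.5], [0.0, 394.9, 198.2], [0.0, 0.0, 1.0]]Traceback (most recent call last):
  File "<stdin>", line 8, in <module>
  File "h.py", line 7, in world
    return c@np.array(p['rotation']).T+np.array(p['origin'])
           ~^~~~~~~~~~~~~~~~~~~~~~~~~~
ValueError: matmul: Input operand 1 has a mismatch in its core dimension 0, with gufunc signature (n?,k),(k,m?)->(n?,m?) (size 4 is different from 3)
```

```bash
cat > h.py <<'E'
import numpy as np, cv2
from scipy.spatial.transform import Rotation as R
from station import env, snapshot, camera_params, order, models
def rot(q): return R.from_quat(np.asarray(q)[[1,2,3,0]]).as_matrix()
def save(n,im): cv2.imwrite('pics/'+n+'.png',cv2.cvtColor(im,cv2.COLOR_RGB2BGR))
def world(cam,us,vs,ds,p=None):
    p=p or camera_params(cam); K=np.array(p['mtx']); us,vs,ds=map(np.asarray,(us,vs,ds))
    c=np.stack([(us-K[0,2])/K[0,0]*ds,(vs-K[1,2])/K[1,1]*ds,ds],-1)
    return c@rot(p['rotation']).T+np.array(p['origin'])
E
python3 - <<'E'
from h import *
print(rot(env.sense()['eef_rot']).round(2).tolist())
for c in ['top','scene']:
    im,d=snapshot(c);save(c+'0',im);p=camera_params(c);print(c,np.round(p['origin']),rot(p['rotation']).round(2).tolist())
    for n in ['sleeve_wide_centre','sleeve_narrow_centre','carrier_handle','carrier_pin','vial','timer','petri','carrier']:
        for r in models.look_for(n,c)[:3]:
            u,v=r['at'][0]*640,r['at'][1]*400; dd=d[int(v),int(u)]
            print(n,round(r['confidence'],2),round(u),round(v),np.round(world(c,u,v,dd,p)))
E
```

```text
[[-0.95, -0.0, 0.3], [-0.3, 0.0, -0.95], [-0.0, -1.0, -0.0]]
top [ 420. -208.  902.] [[-0.08, -0.98, 0.21], [-1.0, 0.08, -0.02], [-0.0, -0.21, -0.98]]
sleeve_wide_centre 0.86 269 183 [ 654. -101.    3.]
sleeve_wide_centre 0.77 298 154 [ 703. -176.   51.]
sleeve_wide_centre 0.67 237 168 [682. -39.  51.]
sleeve_narrow_centre 0.79 258 237 [531. -68.  -4.]
carrier_handle 0.82 415 248 [ 471. -405.   81.]
carrier_pin 0.87 414 246 [ 475. -403.   82.]
vial 0.45 302 206 [ 580. -178.   69.]
timer 0.75 343 150 [ 707. -279.   42.]
petri 0.45 383 140 [ 737. -379.    6.]
carrier 0.86 413 246 [ 476. -402.   81.]
scene [ 266. -898.  457.] [[0.9, -0.18, 0.39], [-0.43, -0.41, 0.81], [0.02, -0.9, -0.44]]
sleeve_wide_centre 0.75 322 191 [ 647. -129.   44.]
sleeve_wide_centre 0.64 289 183 [599. -37.  34.]
sleeve_wide_centre 0.6 354 201 [ 702. -190.   32.]
sleeve_narrow_centre 0.74 266 199 [519. -90.  29.]
sleeve_narrow_centre 0.39 312 298 [ 482. -433.   12.]
carrier_handle 0.68 312 300 [ 482. -435.   10.]
carrier_pin 0.74 315 297 [ 487. -433.   12.]
vial 0.95 309 210 [ 586. -187.   34.]
timer 0.66 379 222 [ 706. -290.   28.]
petri 0.65 402 245 [ 728. -349.   -0.]
carrier 0.78 312 298 [ 482. -432.   11.]
```

View pics/top0.png

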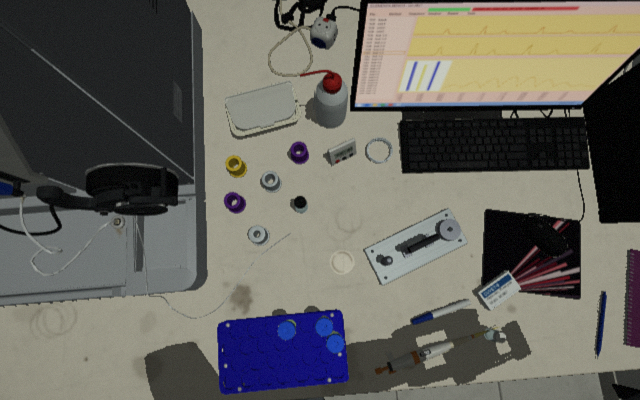

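View pics/scene0.png

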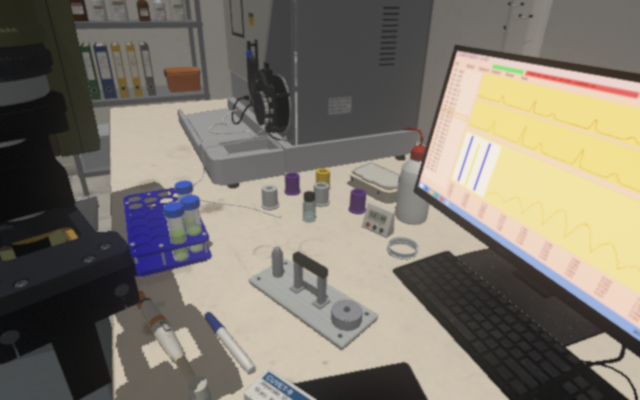

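Run:
```python
from h import *
from scipy import ndimage as N
im,d=snapshot('top')
v,u=np.mgrid[:400,:640]; P=world('top',u,v,d)
P[d==0]=np.nan
z=P[...,2]
print('table z',np.nanmedian(z[195:200,400:460]),np.nanmedian(z[280:300,260:300]))
def blob(lo,hi,box):
    m=np.zeros_like(z,bool); c0,r0,c1,r1=box; m[r0:r1,c0:c1]=((z>lo)&(z<hi))[r0:r1,c0:c1]
    l,n=N.label(m)
    for i in range(1,n+1):
        k=l==i
        if k.sum()<6: continue
        q=P[k]; print((lo,hi),k.sum(),'med',np.median(q,0).round(),'mid',((q.max(0)+q.min(0))/2).round(1),'ext',(q.max(0)-q.min(0)).round(), 'px',np.argwhere(k).mean(0).round()[::-1])
blob(44,56,(215,135,330,260)); blob(58,75,(280,180,330,220))
blob(5,18,(350,195,480,295)); blob(24,42,(425,210,470,250)); blob(70,95,(390,220,450,270)); blob(50,90,(370,245,400,275))
print('machine z',z[150:290:30,150:215:8].round().tolist()); print(P[220,205])
a=cv2.resize(im[130:270,215:335],None,fx=5,fy=5,interpolation=cv2.INTER_CUBIC)[:600]
b=cv2.resize(im[200:290,355:475],None,fx=4,fy=4,interpolation=cv2.INTER_CUBIC)
save('crop1',a)
```

```text
table z -1.4085615565773537 -1.1559495807965163
(44, 56) 137 med [ 716. -178.   48.] mid [ 716.3 -177.5   48.2] ext [36. 37.  8.] px [298. 149.]
(44, 56) 145 med [695. -30.  48.] mid [695.4 -29.2  48. ] ext [36. 37.  8.] px [233. 163.]
(44, 56) 141 med [ 653. -109.   48.] mid [ 652.8 -109.1   47.9] ext [37. 34.  6.] px [270. 179.]
(44, 56) 153 med [610. -24.  48.] mid [610.9 -23.4  48.5] ext [37. 37.  9.] px [232. 200.]
(44, 56) 18 med [ 580. -176.   48.] mid [ 582.  -174.7   49.7] ext [ 7. 18. 10.] px [301. 208.]
(44, 56) 201 med [532. -74.  49.] mid [531.4 -74.   48.5] ext [35. 37.  9.] px [257. 234.]
(58, 75) 116 med [ 592. -173.   67.] mid [ 591.9 -173.    65.3] ext [25. 24. 10.] px [300. 202.]
(5, 18) 3125 med [ 474. -410.   11.] mid [ 480.4 -424.1   11.7] ext [159. 233.  13.] px [411. 248.]
(5, 18) 13 med [ 369. -543.   11.] mid [ 369.  -545.5   11.6] ext [ 8.  7. 12.] px [477. 292.]
(24, 42) 372 med [ 509. -498.   30.] mid [ 509.  -498.8   30. ] ext [47. 47. 12.] px [449. 230.]
(70, 95) 235 med [ 480. -423.   81.] mid [ 480.3 -425.1   78.9] ext [33. 67. 12.] px [423. 243.]
(50, 90) 73 med [ 451. -348.   62.] mid [ 451.5 -349.4   61.2] ext [19. 19. 20.] px [388. 260.]
machine z [[314.0, 96.0, 251.0, 215.0, 169.0, 119.0, 68.0, 1.0, -1.0], [250.0, 240.0, 236.0, 200.0, 142.0, 126.0, 74.0, -1.0, -1.0], [198.0, 195.0, 187.0, 56.0, 57.0, 97.0, 76.0, -2.0, -3.0], [57.0, 55.0, 56.0, 55.0, 56.0, 91.0, 78.0, 27.0, -2.0], [90.0, 92.0, 94.0, 95.0, 92.0, 91.0, 81.0, 27.0, -0.0]]
[574.87174458  42.35681426  27.75844721]
```

View pics/crop1.png

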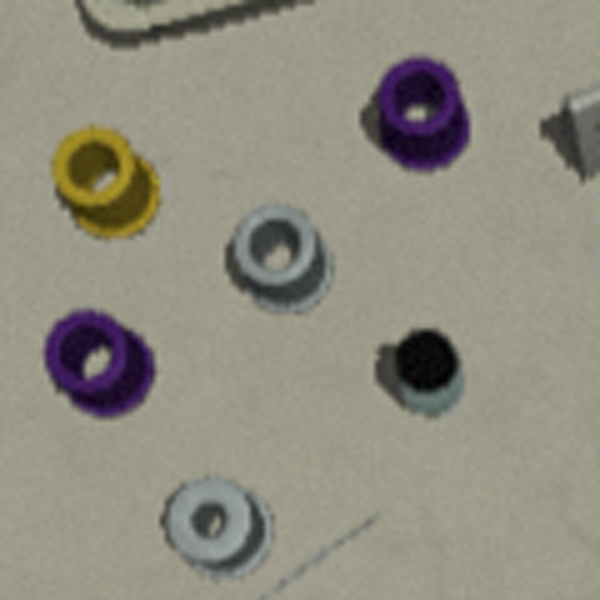

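{"fn": "carry_out", "kwargs": {
  "motion": [
    {"dx": 0.07, "dy": 0.077, "az": 0.079},
    {"dx": 0.07, "dy": 0.077, "az": 0.079},
    {"dx": 0.07, "dy": 0.077, "az": 0.079},
    {"dx": 0.07, "dy": 0.077, "az": 0.079},
    {"dx": 0.07, "dy": 0.077, "az": 0.079}
  ],
  "grip": 95
}}

```text
invalid input
```

{"fn": "carry_out", "kwargs": {
  "motion": [
    {"dx": 0.07, "dy": 0.077, "dz": 0, "ax": 0, "ay": 0, "az": 0.079},
    {"dx": 0.07, "dy": 0.077, "dz": 0, "ax": 0, "ay": 0, "az": 0.079},
    {"dx": 0.07, "dy": 0.077, "dz": 0, "ax": 0, "ay": 0, "az": 0.079},
    {"dx": 0.07, "dy": 0.077, "dz": 0, "ax": 0, "ay": 0, "az": 0.079},
    {"dx": 0.07, "dy": 0.077, "dz": 0, "ax": 0, "ay": 0, "az": 0.079}
  ]
}}

```text
time_s: 1.47
position: [331.4, -467.5, 214.2]
eef_rot: [-0.316, 0.317, -0.631, 0.633]
contact_force: [0.4, -0.6, -0.0]
width: 95.7
```

{"fn": "carry_out", "kwargs": {
  "motion": [
    {"dx": 0.07, "dy": 0.077, "dz": 0, "ax": 0, "ay": 0, "az": 0.079},
    {"dx": 0.07, "dy": 0.077, "dz": 0, "ax": 0, "ay": 0, "az": 0.079},
    {"dx": 0.07, "dy": 0.077, "dz": 0, "ax": 0, "ay": 0, "az": 0.079},
    {"dx": 0.07, "dy": 0.077, "dz": 0, "ax": 0, "ay": 0, "az": 0.079},
    {"dx": 0.07, "dy": 0.077, "dz": 0, "ax": 0, "ay": 0, "az": 0.079}
  ]
}}

```text
time_s: 1.88
position: [470.4, -311.9, 215.6]
eef_rot: [-0.496, 0.496, -0.502, 0.506]
contact_force: [0.8, -0.7, -0.0]
width: 95.1
```

{"fn": "carry_out", "kwargs": {
  "motion": [
    {"dx": 0.07, "dy": 0.077, "dz": 0, "ax": 0, "ay": 0, "az": 0.079},
    {"dx": 0.07, "dy": 0.077, "dz": 0, "ax": 0, "ay": 0, "az": 0.079},
    {"dx": 0.07, "dy": 0.077, "dz": 0, "ax": 0, "ay": 0, "az": 0.079},
    {"dx": 0.07, "dy": 0.077, "dz": 0, "ax": 0, "ay": 0, "az": 0},
    {"dx": 0.05, "dy": 0.06, "dz": 0, "ax": 0, "ay": 0, "az": 0}
  ]
}}

```text
time_s: 2.3
position: [603.2, -161.1, 217.0]
eef_rot: [0.583, -0.581, 0.398, -0.404]
contact_force: [0.5, -0.8, 0.4]
width: 94.9
```

```bash
cat > st.py <<'E'
from h import *
def st():
    s=env.sense(); M=rot(s['eef_rot']); print('t',s['time_s'].round(2),'pos',s['position'].round(1),'jaw',np.degrees(np.arctan2(M[1,2],M[0,2])).round(2),'jawz,y',M[2,2].round(4),M[:,1].round(4),'F',s['contact_force'].round(1),'T',s['torque'].round(2),'w',s['width'].round(1),'j',s['joints'].round(2))
st()
E
python3 - <<'E'
from st import *
p=camera_params('wrist');im,d=snapshot('wrist');save('w1',im)
print(p['origin'],rot(p['rotation']).round(2).tolist(),p['mtx'])
for n in ['sleeve_wide_centre']:
    for r in models.outline_of(n,'wrist')[:4]:
        print(r['confidence'],r['at'][0]*640,r['at'][1]*400,r['region'].sum())
E
```

```text
Traceback (most recent call last):
  File "st.py", line 4, in <module>
    st()
    ~~^^
  File "st.py", line 3, in st
    s=env.sense(); M=rot(s['eef_rot']); print('t',s['time_s'].round(2),'pos',s['position'].round(1),'jaw',np.degrees(np.arctan2(M[1,2],M[0,2])).round(2),'jawz,y',M[2,2].round(4),M[:,1].round(4),'F',s['contact_force'].round(1),'T',s['torque'].round(2),'w',s['width'].round(1),'j',s['joints'].round(2))
                                                  ^^^^^^^^^^^^^^^^^
AttributeError: 'float' object has no attribute 'round'
```

```bash
cat > st.py <<'E'
from h import *
def st():
    s={k:np.asarray(v) for k,v in env.sense().items()}; M=rot(s['eef_rot']); print('t',s['time_s'].round(2),'pos',s['position'].round(1),'jaw',np.degrees(np.arctan2(M[1,2],M[0,2])).round(2),'jawz,y',M[2,2].round(4),M[:,1].round(4),'F',s['contact_force'].round(1),'T',s['torque'].round(2),'w',s['width'].round(1),'j',s['joints'].round(2))
st()
E
python3 - <<'E'
from st import *
p=camera_params('wrist');im,d=snapshot('wrist');save('w1',im)
print(p['origin'],rot(p['rotation']).round(2).tolist(),p['mtx'])
for n in ['sleeve_wide_centre']:
    for r in models.outline_of(n,'wrist')[:4]:
        print(r['confidence'],r['at'][0]*640,r['at'][1]*400,r['region'].sum())
E
```

```text
t 2.3 pos [ 603.2 -161.1  217. ] jaw 20.92 jawz,y 0.0077 [ 0.0094 -0.0031 -1.    ] F [ 0.5 -0.8  0.4] T [-0.02 -0.09 -0.  ] w 94.9 j [-0.35  0.06  1.71  0.    1.36 -0.71]
[575.35854597 -85.58059188 386.47134322] [[0.93, 0.34, 0.11], [0.36, -0.9, -0.26], [0.01, 0.29, -0.96]] [[290.4579022    0.         322.76201905]
 [  0.         290.4579022  204.56313324]
 [  0.           0.           1.        ]]
0.87 395.712 223.20000000000002 1006
0.82 375.488 69.0 1158
0.77 369.728 155.92 998
0.64 435.20000000000005 108.08 1504
```

View pics/w1.png

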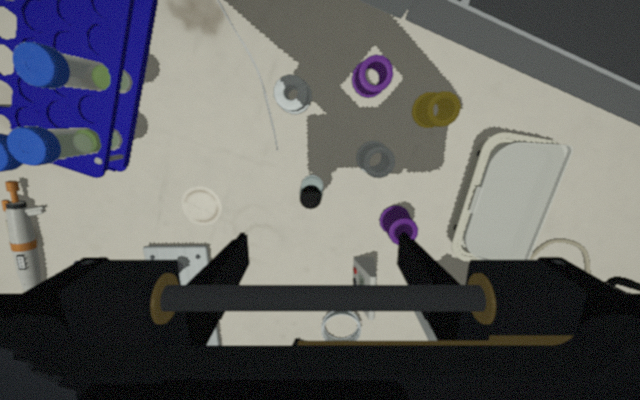

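```bash
cat >> h.py <<'E'
def rings(cam,lo,hi,xy,r=40,offset=0):
    p=camera_params(cam);im,d=snapshot(cam); v,u=np.mgrid[:400,:640]; P=world(cam,u,v,d,p)
    m=(d>0)&(P[...,2]>lo)&(P[...,2]<hi)&(np.hypot(P[...,0]-xy[0],P[...,1]-xy[1])<r)
    q=P[m]; c=cv2.minEnclosingCircle(q[:,:2].astype(np.float32)); print(len(q),np.median(q,0).round(1),c,'bbox',((q.max(0)+q.min(0))/2).round(1)); return q
E
python3 -c "
from st import *
rings('wrist',44,56,(653,-109)); rings('top',44,56,(653,-109))"
```

```text
t 2.4 pos [ 603.8 -159.7  216.8] jaw 21.13 jawz,y 0.008 [ 0.0094 -0.0022 -1.    ] F [ 0.3 -1.  -0.8] T [-0.01 -0.08  0.05] w 95.0 j [-0.35  0.06  1.71  0.    1.36 -0.71]
535 [ 655.6 -106.7   49.5] ((656.4248657226562, -107.5760726928711), 19.042339324951172) bbox [ 656.3 -107.3   48.3]
19 [646.4 -94.2  48. ] ((647.7413330078125, -96.32454681396484), 11.189449310302734) bbox [647.7 -96.1  48.4]
```

{"fn": "carry_out", "kwargs": {
  "motion": [
    {"dx": 0.065, "dy": 0.065, "dz": 0, "ax": 0.0015, "ay": 0.006, "az": 0},
    {"dx": 0.064, "dy": 0.064, "dz": -0.05, "ax": 0, "ay": 0, "az": 0},
    {"dx": 0, "dy": 0, "dz": -0.1, "ax": 0, "ay": 0, "az": 0},
    {"dx": 0, "dy": 0, "dz": -0.08, "ax": 0, "ay": 0, "az": 0},
    {"dx": 0, "dy": 0, "dz": 0, "ax": 0, "ay": 0, "az": 0}
  ],
  "grip": 62,
  "newtons": 20
}}

```text
time_s: 2.92
position: [653.8, -117.2, 126.7]
eef_rot: [-0.58, 0.581, -0.401, 0.407]
contact_force: [-1.9, 0.2, -1.7]
width: 67.6
```

```bash
python3 -c "
from st import *
rings('wrist',42,56,(655,-108))"
```

```text
t 2.92 pos [ 653.8 -117.2  126.7] jaw 20.34 jawz,y 0.0036 [ 0.0059 -0.0058 -1.    ] F [-1.9  0.2 -1.7] T [ 0.   -0.03 -0.  ] w 67.6 j [-0.26  0.22  1.7  -0.    1.22 -0.61]
953 [ 656.1 -106.4   49.4] ((656.3088989257812, -107.29561614990234), 18.946563720703125) bbox [ 656.3 -107.1   46.7]
```

{"fn": "carry_out", "kwargs": {
  "motion": [
    {"dx": 0.005, "dy": 0.024, "dz": -0.08, "ax": 0.0035, "ay": 0.004, "az": 0.007},
    {"dx": 0, "dy": 0, "dz": -0.07, "ax": 0, "ay": 0, "az": 0},
    {"dx": 0, "dy": 0, "dz": -0.02, "ax": 0, "ay": 0, "az": 0},
    {"dx": 0, "dy": 0, "dz": 0, "ax": 0, "ay": 0, "az": 0}
  ]
}}

```text
time_s: 3.3
position: [660.3, -114.9, 71.1]
eef_rot: [0.583, -0.58, 0.397, -0.408]
contact_force: [-0.8, -0.8, 0.3]
width: 62.2
```

```bash
python3 st.py
```

```text
t 3.3 pos [ 660.3 -114.9   71.1] jaw 20.58 jawz,y 0.0126 [ 0.0155 -0.0053 -0.9999] F [-0.8 -0.8  0.3] T [-0.05 -0.07 -0.05] w 62.2 j [-0.25  0.28  1.72 -0.    1.12 -0.61]
```

{"fn": "carry_out", "kwargs": {
  "motion": [
    {"dx": -0.006, "dy": 0.02, "dz": 0, "ax": 0.0034, "ay": 0.01, "az": 0.004},
    {"dx": -0.004, "dy": 0.005, "dz": 0, "ax": 0.002, "ay": 0.004, "az": 0},
    {"dx": 0, "dy": 0, "dz": 0, "ax": 0, "ay": 0, "az": 0}
  ]
}}

```text
time_s: 3.55
position: [658.4, -106.9, 78.2]
eef_rot: [0.582, -0.582, 0.402, -0.401]
contact_force: [-0.1, 0.1, 0.8]
width: 62.2
```

```bash
python3 st.py
```

```text
t 3.55 pos [ 658.4 -106.9   78.2] jaw 20.79 jawz,y -0.0002 [-0.001  0.002 -1.   ] F [-0.1  0.1  0.8] T [-0.03 -0.1  -0.03] w 62.2 j [-0.24  0.27  1.72  0.    1.15 -0.61]
```

{"fn": "carry_out", "kwargs": {
  "motion": [
    {"dx": -0.005, "dy": 0, "dz": -0.04, "ax": 0, "ay": 0, "az": 0},
    {"dx": -0.002, "dy": 0, "dz": -0.04, "ax": 0, "ay": 0, "az": 0},
    {"dx": 0, "dy": 0, "dz": -0.04, "ax": 0, "ay": 0, "az": 0},
    {"dx": 0, "dy": 0, "dz": -0.03, "ax": 0, "ay": 0, "az": 0},
    {"dx": 0, "dy": 0, "dz": 0, "ax": 0, "ay": 0, "az": 0}
  ]
}}

```text
time_s: 3.97
position: [663.3, -108.5, 29.5]
eef_rot: [0.585, -0.579, 0.395, -0.407]
contact_force: [0.0, 0.6, 0.1]
width: 62.0
```

```bash
python3 st.py
```

```text
t 3.97 pos [ 663.3 -108.5   29.5] jaw 20.83 jawz,y 0.0164 [ 0.0187 -0.0029 -0.9998] F [0.  0.6 0.1] T [-0.01 -0.04  0.04] w 62.0 j [-0.24  0.33  1.74  0.    1.05 -0.61]
```

{"fn": "carry_out", "kwargs": {
  "motion": [
    {"dx": -0.016, "dy": 0.002, "dz": -0.02, "ax": 0.002, "ay": 0.012, "az": 0},
    {"dx": -0.01, "dy": 0, "dz": -0.02, "ax": 0, "ay": 0.003, "az": 0},
    {"dx": -0.005, "dy": 0, "dz": -0.015, "ax": 0, "ay": 0.003, "az": 0},
    {"dx": 0, "dy": 0, "dz": -0.005, "ax": 0, "ay": 0, "az": 0},
    {"dx": 0, "dy": 0, "dz": 0, "ax": 0, "ay": 0, "az": 0}
  ]
}}

```text
time_s: 4.38
position: [651.9, -108.1, 7.3]
eef_rot: [-0.58, 0.584, -0.403, 0.399]
contact_force: [0.7, -0.8, -0.5]
width: 61.6
```

```bash
python3 st.py
```

```text
t 4.38 pos [ 651.9 -108.1    7.3] jaw 20.84 jawz,y -0.0075 [-7.8e-03 -7.0e-04 -1.0e+00] F [ 0.7 -0.8 -0.5] T [-0.02 -0.15 -0.04] w 61.6 j [-0.24  0.35  1.76 -0.    1.04 -0.61]
```

{"fn": "carry_out", "kwargs": {
  "motion": [
    {"dx": 0.01, "dy": 0.001, "dz": 0.018, "ax": 0, "ay": -0.005, "az": 0},
    {"dx": 0, "dy": 0, "dz": 0, "ax": 0, "ay": 0, "az": 0},
    {"dx": 0, "dy": 0, "dz": 0, "ax": 0, "ay": 0, "az": 0}
  ]
}}

```text
time_s: 4.63
position: [656.6, -107.7, 15.5]
eef_rot: [0.582, -0.582, 0.401, -0.402]
contact_force: [-1.0, 0.2, -0.1]
width: 62.1
```

```bash
python3 st.py
```

```text
t 4.63 pos [ 656.6 -107.7   15.5] jaw 20.84 jawz,y 0.0009 [ 1.2e-03 -7.0e-04 -1.0e+00] F [-1.   0.2 -0.1] T [ 0.01 -0.17  0.01] w 62.1 j [-0.24  0.34  1.75 -0.    1.05 -0.61]
```

Well placed. Closing.

{"fn": "carry_out", "kwargs": {
  "motion": [
    {"dx": 0, "dy": 0, "dz": 0, "ax": 0, "ay": 0, "az": 0},
    {"dx": 0, "dy": 0, "dz": 0, "ax": 0, "ay": 0, "az": 0},
    {"dx": 0, "dy": 0, "dz": 0, "ax": 0, "ay": 0, "az": 0},
    {"dx": 0, "dy": 0, "dz": 0, "ax": 0, "ay": 0, "az": 0},
    {"dx": 0, "dy": 0, "dz": 0, "ax": 0, "ay": 0, "az": 0}
  ],
  "grip": 30,
  "newtons": 20
}}

```text
time_s: 5.05
position: [657.8, -108.0, 17.4]
eef_rot: [0.583, -0.582, 0.4, -0.403]
contact_force: [0.3, 1.3, -0.9]
width: 36.9
```

{"fn": "carry_out", "kwargs": {
  "motion": [
    {"dx": 0, "dy": 0, "dz": 0, "ax": 0, "ay": 0, "az": 0},
    {"dx": 0, "dy": 0, "dz": 0.02, "ax": 0, "ay": 0, "az": 0},
    {"dx": 0, "dy": 0, "dz": 0.06, "ax": 0, "ay": 0, "az": 0},
    {"dx": 0, "dy": 0, "dz": 0.1, "ax": 0, "ay": 0, "az": 0},
    {"dx": 0, "dy": 0, "dz": 0.1, "ax": 0, "ay": 0, "az": 0}
  ]
}}

```text
time_s: 5.47
position: [648.0, -105.6, 119.4]
eef_rot: [-0.579, 0.585, -0.408, 0.394]
contact_force: [1.0, -0.1, -0.3]
width: 36.6
```

```bash
python3 st.py
```

```text
t 5.47 pos [ 648.  -105.6  119.4] jaw 20.84 jawz,y -0.0179 [-0.021   0.0047 -0.9998] F [ 1.  -0.1 -0.3] T [ 0.01 -0.2  -0.02] w 36.6 j [-0.24  0.22  1.7  -0.    1.24 -0.61]
```

{"fn": "carry_out", "kwargs": {
  "motion": [
    {"dx": -0.03, "dy": -0.04, "dz": 0.05, "ax": 0, "ay": -0.005, "az": 0},
    {"dx": -0.06, "dy": -0.073, "dz": 0.01, "ax": 0, "ay": 0, "az": 0},
    {"dx": -0.06, "dy": -0.073, "dz": 0, "ax": 0, "ay": 0, "az": 0},
    {"dx": -0.06, "dy": -0.073, "dz": 0, "ax": 0, "ay": 0, "az": 0},
    {"dx": -0.06, "dy": -0.073, "dz": 0, "ax": 0, "ay": 0, "az": 0}
  ]
}}

```text
time_s: 5.88
position: [546.5, -238.5, 161.9]
eef_rot: [0.586, -0.583, 0.394, -0.402]
contact_force: [-0.2, -0.7, 0.0]
width: 37.0
```

{"fn": "carry_out", "kwargs": {
  "motion": [
    {"dx": -0.06, "dy": -0.073, "dz": 0, "ax": 0, "ay": 0, "az": 0},
    {"dx": -0.06, "dy": -0.073, "dz": 0, "ax": 0, "ay": 0, "az": 0},
    {"dx": -0.04, "dy": -0.05, "dz": 0, "ax": 0, "ay": 0, "az": 0},
    {"dx": 0, "dy": 0, "dz": 0, "ax": 0, "ay": 0, "az": 0},
    {"dx": 0, "dy": 0, "dz": 0, "ax": 0, "ay": 0, "az": 0}
  ]
}}

```text
time_s: 6.3
position: [474.4, -324.9, 165.6]
eef_rot: [0.584, -0.582, 0.395, -0.405]
contact_force: [0.7, -0.2, -1.7]
width: 36.7
```

Run:
```python
from st import *
p=camera_params('wrist');im,d=snapshot('wrist');save('w2',im)
print(np.array(p['origin']).round(1))
```

```text
t 6.3 pos [ 474.4 -324.9  165.6] jaw 21.12 jawz,y 0.0108 [ 0.0139 -0.0061 -0.9999] F [ 0.7 -0.2 -1.7] T [ 0.04 -0.14 -0.02] w 36.7 j [-0.7  -0.01  1.88  0.    1.26 -1.07]
[ 445.6 -249.   334.7]
```

View pics/w2.png

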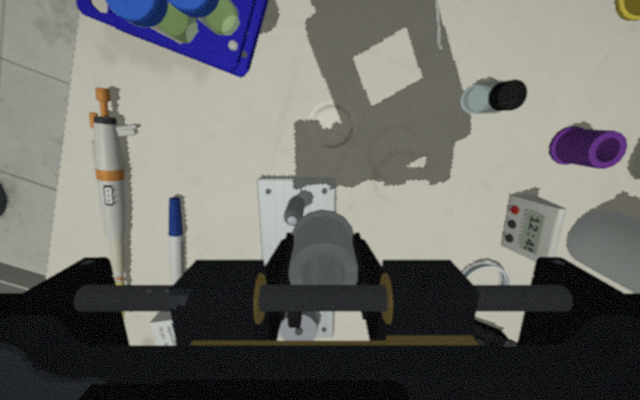

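```bash
cat > m.py <<'E'
from st import *
im,d=snapshot('wrist');p=camera_params('wrist'); v,u=np.mgrid[:400,:640]; P=world('wrist',u,v,d,p)
z=P[...,2]; h=np.hypot(P[...,0]-451,P[...,1]+349); g=(d>0)
for lo,hi in [(66,73),(60,66),(40,55),(20,40)]:
    m=g&(h<25)&(z>lo)&(z<hi)&(u<330)
    if m.sum()>4:
        q=P[m]; c=cv2.minEnclosingCircle(q[:,:2].astype(np.float32)); print('pin',lo,m.sum(),q.mean(0).round(1),'circ',np.round(c[0],1),round(c[1],1))
t=np.asarray(env.sense()['position'])
m=g&(np.hypot(P[...,0]-t[0],P[...,1]-t[1])<25)&(z>t[2]+25)&(z<t[2]+40)&(v<285)
q=P[m]; print('sleeve top',m.sum(),q.mean(0).round(1), cv2.minEnclosingCircle(q[:,:2].astype(np.float32)),'tcp',t.round(1))
x,y=np.hypot(1,1),0
m=g&(z>4)&(z<18)&(v>170)&(v<345)&(u>240)&(u<345); q=P[m]; print('plate z',np.median(q[:,2]))
E
python3 m.py
python3 - <<'E'
from h import *
im,d=snapshot('top'); v,u=np.mgrid[:400,:640]; P=world('top',u,v,d); z=P[...,2]
m=(z>5)&(z<18)&(u>350)&(u<480)&(v>195)&(v<295); print(cv2.minAreaRect(P[m][:,:2].astype(np.float32)))
for n,lo,hi,c in [('pin',58,75,(451,-349)),('weight',24,42,(509,-499)),('bar',70,95,(480,-425))]:
    m=(z>lo)&(z<hi)&(np.hypot(P[...,0]-c[0],P[...,1]-c[1])<45)
    if n=='bar': m&=np.abs((P[...,0]-480)*.93+(P[...,1]+425)*.36)<14
    q=P[m]
    if len(q)>2: print(n,len(q),q.mean(0).round(1),cv2.minAreaRect(q[:,:2].astype(np.float32)))
E
```

```text
t 6.35 pos [ 474.7 -324.8  165.6] jaw 21.17 jawz,y 0.0104 [ 0.0137 -0.0065 -0.9999] F [-0.9 -0.  -1.3] T [-0.02 -0.12 -0.02] w 36.6 j [-0.7  -0.01  1.88  0.    1.26 -1.07]
pin 66 114 [ 455.2 -346.8   68.7] circ [ 455.3 -347.5] 6.4
pin 60 88 [ 454.1 -344.    63. ] circ [ 455.6 -347.5] 8.6
pin 40 76 [ 454.5 -340.3   47.3] circ [ 455.3 -345.2] 9.5
pin 20 90 [ 455.  -340.1   30.2] circ [ 455.1 -345.1] 9.5
sleeve top 2138 [ 473.1 -315.6  197. ] ((474.24591064453125, -321.1837463378906), 23.660844802856445) tcp [ 475.3 -324.   165.5]
plate z 11.539808447772572
((450.018310546875, -423.50048828125), (216.37149047851562, 214.9744873046875), 11.82127857208252)
```

```bash
cat > m2.py <<'E'
from st import *
from scipy.optimize import least_squares
a=[]
for i in range(1):
    p=camera_params('wrist');t=np.asarray(env.sense()['position']);im,d=snapshot('wrist'); v,u=np.mgrid[:400,:640]; P=world('wrist',u,v,d,p); z=P[...,2]
    m=(d>0)&(np.hypot(P[...,0]-t[0],P[...,1]-t[1])<26)&(z>t[2]+26)&(z<t[2]+45)&(v<300)
    q=P[m]; print(np.histogram(q[:,2]-t[2],bins=np.arange(26,46,2)))
    zt=np.percentile(q[:,2],70); 
    k=m&(abs(z-np.median(q[:,2]))<3); rel=P[k]-t; c,s=np.cos(np.radians(21)),np.sin(np.radians(21))
    J=rel@[c,s,0]; L=rel@[-s,c,0]; print('along jaw',J.min(),J.max(),'perp',L.min(),L.max(), 'n',len(J))
    print('px',u[k].min(),u[k].max(),v[k].min(),v[k].max())
cv2.imwrite('pics/w3.png',cv2.resize(cv2.cvtColor(im[160:310,230:420],cv2.COLOR_RGB2BGR),None,fx=4,fy=4,interpolation=cv2.INTER_CUBIC))
E
python3 m2.py
```

```text
t 6.45 pos [ 475.7 -323.5  165.3] jaw 21.3 jawz,y 0.0107 [ 0.0138 -0.0058 -0.9999] F [-0.2  0.1  0. ] T [-0.   -0.13  0.01] w 36.8 j [-0.69 -0.01  1.88  0.    1.26 -1.07]
(array([166, 183, 644, 917,  75,  50,  64,  59,  65]), array([26, 28, 30, 32, 34, 36, 38, 40, 42, 44]))
along jaw -22.991324453062433 22.961961851616397 perp -6.249190732889647 19.909889321398744 n 1693
px 274 363 240 284
```

View pics/w3.png

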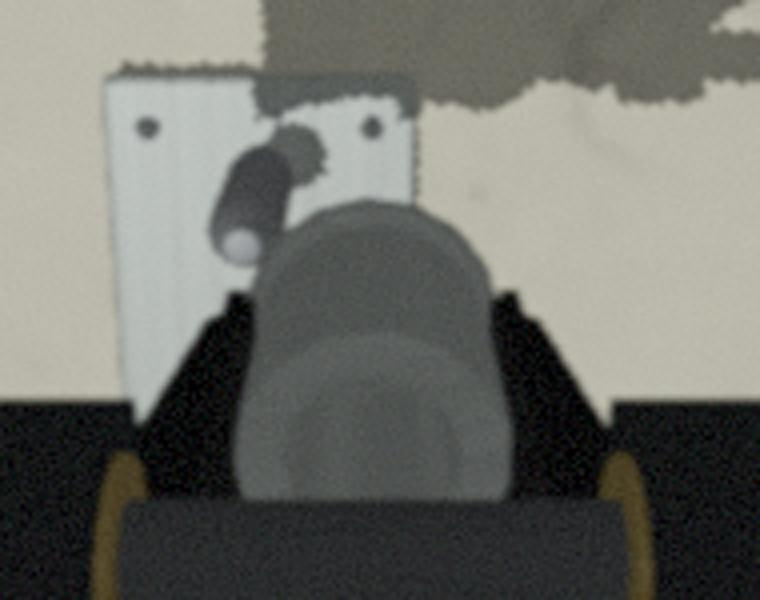

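{"fn": "carry_out", "kwargs": {
  "motion": [
    {"dx": -0.05, "dy": -0.06, "dz": -0.05, "ax": 0.004, "ay": 0.009, "az": -0.003},
    {"dx": 0, "dy": 0, "dz": -0.05, "ax": 0, "ay": 0, "az": 0},
    {"dx": 0, "dy": 0, "dz": -0.03, "ax": 0, "ay": 0, "az": 0},
    {"dx": 0, "dy": 0, "dz": 0, "ax": 0, "ay": 0, "az": 0},
    {"dx": 0, "dy": 0, "dz": 0, "ax": 0, "ay": 0, "az": 0}
  ]
}}

```text
time_s: 6.92
position: [460.4, -343.9, 112.9]
eef_rot: [0.585, -0.585, 0.397, -0.398]
contact_force: [-0.5, 0.1, 0.3]
width: 36.4
```

```bash
python3 st.py
```

```text
t 6.92 pos [ 460.4 -343.9  112.9] jaw 21.63 jawz,y 0.0016 [ 1.9e-03 -4.0e-04 -1.0e+00] F [-0.5  0.1  0.3] T [ 0.01 -0.11  0.02] w 36.4 j [-0.74  0.04  1.91  0.    1.18 -1.11]
```

{"fn": "carry_out", "kwargs": {
  "motion": [
    {"dx": -0.013, "dy": -0.008, "dz": -0.025, "ax": 0, "ay": 0.001, "az": -0.006},
    {"dx": 0, "dy": 0, "dz": -0.015, "ax": 0, "ay": 0, "az": 0},
    {"dx": 0, "dy": 0, "dz": 0, "ax": 0, "ay": 0, "az": 0},
    {"dx": 0, "dy": 0, "dz": 0, "ax": 0, "ay": 0, "az": 0}
  ]
}}

```text
time_s: 7.25
position: [456.8, -346.3, 97.3]
eef_rot: [-0.583, 0.584, -0.398, 0.4]
contact_force: [0.4, 0.6, -0.6]
width: 36.6
```

```bash
python3 st.py; python3 m2.py | tail -2; python3 m.py | grep pin
```

```text
t 7.25 pos [ 456.8 -346.3   97.3] jaw 21.23 jawz,y 0.0012 [ 0.002  -0.0019 -1.    ] F [ 0.4  0.6 -0.6] T [ 0.04 -0.12 -0.02] w 36.6 j [-0.74  0.06  1.93 -0.    1.15 -1.11]
along jaw -23.12770984926783 23.062622613517302 perp -6.821159201615303 19.516691237485368 n 1684
px 274 363 240 284
pin 20 104 [ 450.7 -341.4   28.5] circ [ 452.9 -345.5] 9.0
```

{"fn": "carry_out", "kwargs": {
  "motion": [
    {"dx": -0.004, "dy": -0.003, "dz": -0.02, "ax": 0.001, "ay": 0.001, "az": 0},
    {"dx": -0.001, "dy": 0.001, "dz": -0.02, "ax": 0, "ay": 0.001, "az": 0},
    {"dx": -0.001, "dy": 0.001, "dz": -0.015, "ax": 0, "ay": 0, "az": 0},
    {"dx": 0, "dy": 0, "dz": 0, "ax": 0, "ay": 0, "az": 0}
  ]
}}

```text
time_s: 7.68
position: [454.8, -348.5, 75.7]
eef_rot: [-0.582, 0.585, -0.398, 0.4]
contact_force: [-2.2, -1.3, -0.9]
width: 36.8
```

```bash
python3 st.py
python3 - <<'E'
from h import *
im,d=snapshot('scene'); save('s2',cv2.resize(im[190:350,210:400],None,fx=4,fy=4,interpolation=cv2.INTER_CUBIC)[:600])
E
```

```text
t 7.68 pos [ 454.8 -348.5   75.7] jaw 21.25 jawz,y -0.0011 [ 5.0e-04 -4.3e-03 -1.0e+00] F [-2.2 -1.3 -0.9] T [-0.3   0.16 -0.04] w 36.8 j [-0.75  0.08  1.94 -0.    1.11 -1.12]
```

View pics/s2.png

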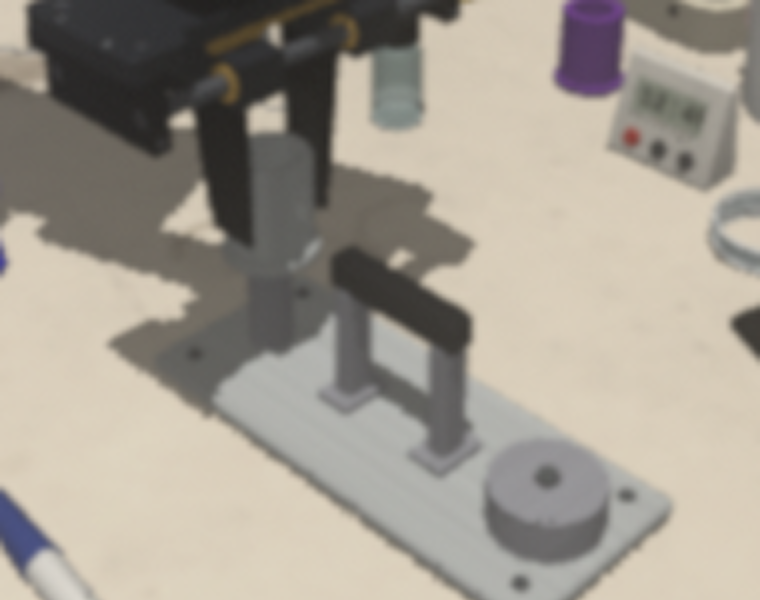

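{"fn": "carry_out", "kwargs": {
  "motion": [
    {"dx": -0.002, "dy": -0.001, "dz": -0.015, "ax": 0.002, "ay": 0, "az": 0},
    {"dx": 0, "dy": 0, "dz": -0.015, "ax": 0, "ay": 0, "az": 0},
    {"dx": 0, "dy": 0, "dz": -0.015, "ax": 0, "ay": 0, "az": 0},
    {"dx": 0, "dy": 0, "dz": 0, "ax": 0, "ay": 0, "az": 0}
  ]
}}

```text
time_s: 8.07
position: [454.0, -348.7, 56.1]
eef_rot: [0.584, -0.583, 0.399, -0.4]
contact_force: [-1.6, -0.1, -1.3]
width: 36.3
```

```bash
python3 st.py
```

```text
t 8.07 pos [ 454.  -348.7   56.1] jaw 21.2 jawz,y 0.0012 [ 1.2e-03  2.0e-04 -1.0e+00] F [-1.6 -0.1 -1.3] T [-0.01 -0.15 -0.02] w 36.3 j [-0.75  0.11  1.95  0.    1.08 -1.12]
```

Going down freely; continue.

{"fn": "carry_out", "kwargs": {
  "motion": [
    {"dx": -0.001, "dy": 0, "dz": -0.015, "ax": 0, "ay": 0.001, "az": 0},
    {"dx": 0, "dy": 0, "dz": -0.015, "ax": 0, "ay": 0, "az": 0},
    {"dx": 0, "dy": 0, "dz": -0.012, "ax": 0, "ay": 0, "az": 0},
    {"dx": 0, "dy": 0, "dz": 0, "ax": 0, "ay": 0, "az": 0}
  ]
}}

```text
time_s: 8.4
position: [453.8, -348.4, 37.0]
eef_rot: [0.584, -0.583, 0.4, -0.399]
contact_force: [-0.4, -1.2, -2.0]
width: 36.9
```

```bash
python3 st.py
```

```text
t 8.4 pos [ 453.8 -348.4   37. ] jaw 21.2 jawz,y 0.0001 [-1.e-04  5.e-04 -1.e+00] F [-0.4 -1.2 -2. ] T [-0.14  0.04  0.  ] w 36.9 j [-0.75  0.13  1.96  0.    1.05 -1.12]
```

{"fn": "carry_out", "kwargs": {
  "motion": [
    {"dx": 0, "dy": 0, "dz": -0.01, "ax": 0, "ay": 0, "az": 0},
    {"dx": 0, "dy": 0, "dz": -0.01, "ax": 0, "ay": 0, "az": 0},
    {"dx": 0, "dy": 0, "dz": -0.005, "ax": 0, "ay": 0, "az": 0},
    {"dx": 0, "dy": 0, "dz": 0, "ax": 0, "ay": 0, "az": 0}
  ]
}}

```text
time_s: 8.73
position: [454.4, -349.0, 29.7]
eef_rot: [0.584, -0.584, 0.4, -0.399]
contact_force: [-1.2, -0.6, -1.2]
width: 36.5
```

```bash
python3 st.py
```

```text
t 8.73 pos [ 454.4 -349.    29.7] jaw 21.24 jawz,y -0.0006 [-9.e-04  7.e-04 -1.e+00] F [-1.2 -0.6 -1.2] T [-0.14 -0.   -0.04] w 36.5 j [-0.75  0.14  1.96 -0.    1.04 -1.12]
```

{"fn": "carry_out", "kwargs": {
  "motion": [
    {"dx": 0, "dy": 0, "dz": -0.006, "ax": 0, "ay": 0, "az": 0},
    {"dx": 0, "dy": 0, "dz": -0.006, "ax": 0, "ay": 0, "az": 0}
  ]
}}

```text
time_s: 8.9
position: [454.8, -349.5, 29.0]
eef_rot: [-0.584, 0.584, -0.4, 0.398]
contact_force: [-9.2, 6.8, 22.1]
width: 36.9
```

```bash
python3 st.py
```

```text
t 8.9 pos [ 454.8 -349.5   29. ] jaw 21.28 jawz,y -0.0018 [-0.0024  0.0013 -1.    ] F [-9.2  6.8 22.1] T [1.28 1.46 0.  ] w 36.9 j [-0.75  0.15  1.96 -0.    1.04 -1.12]
```

{"fn": "carry_out", "kwargs": {
  "motion": [
    {"dx": 0, "dy": 0, "dz": 0, "ax": 0, "ay": 0, "az": 0},
    {"dx": 0, "dy": 0, "dz": 0, "ax": 0, "ay": 0, "az": 0},
    {"dx": 0, "dy": 0, "dz": 0, "ax": 0, "ay": 0, "az": 0}
  ],
  "grip": 60
}}

```text
time_s: 9.15
position: [455.9, -350.1, 30.3]
eef_rot: [-0.584, 0.584, -0.399, 0.399]
contact_force: [0.2, -0.8, -0.9]
width: 51.5
```

{"fn": "carry_out", "kwargs": {
  "motion": [
    {"dx": 0, "dy": 0, "dz": 0, "ax": 0, "ay": 0, "az": 0},
    {"dx": 0, "dy": 0, "dz": 0.02, "ax": 0, "ay": 0, "az": 0},
    {"dx": 0, "dy": 0, "dz": 0.05, "ax": 0, "ay": 0, "az": 0},
    {"dx": 0, "dy": 0, "dz": 0.08, "ax": 0, "ay": 0, "az": 0},
    {"dx": 0, "dy": 0, "dz": 0.08, "ax": 0, "ay": 0, "az": 0}
  ]
}}

```text
time_s: 9.57
position: [450.3, -344.5, 114.8]
eef_rot: [0.585, -0.582, 0.406, -0.392]
contact_force: [0.2, -0.6, -0.6]
width: 60.3
```

```bash
python3 st.py
```

```text
t 9.57 pos [ 450.3 -344.5  114.8] jaw 21.25 jawz,y -0.0079 [-0.0137  0.0136 -0.9998] F [ 0.2 -0.6 -0.6] T [-0.04 -0.15 -0.02] w 60.3 j [-0.75  0.04  1.92  0.    1.21 -1.12]
```

{"fn": "carry_out", "kwargs": {
  "motion": [
    {"dx": 0.03, "dy": -0.07, "dz": 0.01, "ax": -0.008, "ay": -0.008, "az": -0.002},
    {"dx": 0.03, "dy": -0.075, "dz": 0, "ax": 0, "ay": 0, "az": 0},
    {"dx": 0.017, "dy": -0.042, "dz": 0, "ax": 0, "ay": 0, "az": 0},
    {"dx": 0, "dy": 0, "dz": 0, "ax": 0, "ay": 0, "az": 0},
    {"dx": 0, "dy": 0, "dz": 0, "ax": 0, "ay": 0, "az": 0}
  ]
}}

```text
time_s: 9.98
position: [486.4, -425.1, 132.1]
eef_rot: [-0.582, 0.584, -0.394, 0.406]
contact_force: [-0.4, 0.3, 0.5]
width: 60.0
```

```bash
python3 st.py
python3 - <<'E'
from h import *
p=camera_params('wrist');im,d=snapshot('wrist'); save('w5',im)
v,u=np.mgrid[:400,:640]; P=world('wrist',u,v,d,p); z=P[...,2]
for n,lo,hi in [('pin tip',66,74),('sleeve',57,64)]:
    m=(d>0)&(z>lo)&(z<hi)&(np.hypot(P[...,0]-454.7,P[...,1]+349)<26); q=P[m]
    if len(q)>3: print(n,len(q),q.mean(0).round(1),cv2.minEnclosingCircle(q[:,:2].astype(np.float32)))
E
```

```text
t 9.98 pos [ 486.4 -425.1  132.1] jaw 21.14 jawz,y 0.0078 [ 0.0129 -0.0117 -0.9998] F [-0.4  0.3  0.5] T [-0.01 -0.09  0.01] w 60.0 j [-0.8   0.17  1.75  0.    1.21 -1.17]
pin tip 213 [ 454.9 -348.7   68.9] ((455.1064147949219, -348.6285705566406), 6.551635265350342)
sleeve 1396 [ 456.1 -347.9   61.4] ((456.2886047363281, -348.258544921875), 18.88315200805664)
```

View pics/w5.png

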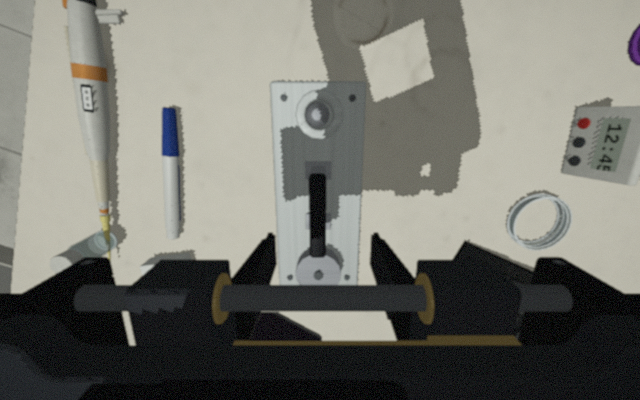

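Run:
```python
from h import *
p=camera_params('wrist');im,d=snapshot('wrist')
v,u=np.mgrid[:400,:640]; P=world('wrist',u,v,d,p); z=P[...,2]
m=(d>0)&(z>76)&(z<90)&(np.hypot(P[...,0]-484,P[...,1]+424)<50)&(abs(u-317)<25); q=P[m]; print(len(q),cv2.minAreaRect(q[:,:2].astype(np.float32)),np.median(q[:,2]))
print(env.sense()['position'])
```

```text
1408 ((483.4225769042969, -423.19873046875), (13.426346778869629, 69.58448791503906), 21.344995498657227) 82.52601217789841
[ 486.02840125 -424.14581381  131.59436395]
```

{"fn": "carry_out", "kwargs": {
  "motion": [
    {"dx": -0.006, "dy": 0.002, "dz": -0.03, "ax": 0.0075, "ay": 0.008, "az": 0},
    {"dx": 0, "dy": 0, "dz": -0.04, "ax": 0, "ay": 0, "az": 0},
    {"dx": 0, "dy": 0, "dz": -0.03, "ax": 0, "ay": 0, "az": 0},
    {"dx": 0, "dy": 0, "dz": 0, "ax": 0, "ay": 0, "az": 0},
    {"dx": 0, "dy": 0, "dz": 0, "ax": 0, "ay": 0, "az": 0}
  ],
  "grip": 60
}}

```text
time_s: 10.5
position: [481.0, -418.0, 86.1]
eef_rot: [0.585, -0.583, 0.402, -0.396]
contact_force: [-0.1, -0.1, 0.4]
width: 60.0
```

```bash
python3 st.py
```

```text
t 10.5 pos [ 481.  -418.    86.1] jaw 21.31 jawz,y -0.0032 [-0.0061  0.0069 -1.    ] F [-0.1 -0.1  0.4] T [-0.03 -0.21  0.  ] w 60.0 j [-0.8   0.21  1.78  0.    1.16 -1.17]
```

{"fn": "carry_out", "kwargs": {
  "motion": [
    {"dx": 0.006, "dy": -0.013, "dz": -0.025, "ax": -0.0045, "ay": -0.004, "az": 0},
    {"dx": 0, "dy": 0, "dz": -0.025, "ax": 0, "ay": 0, "az": 0},
    {"dx": 0, "dy": 0, "dz": -0.015, "ax": 0, "ay": 0, "az": 0},
    {"dx": 0, "dy": 0, "dz": 0, "ax": 0, "ay": 0, "az": 0},
    {"dx": 0, "dy": 0, "dz": 0, "ax": 0, "ay": 0, "az": 0}
  ]
}}

```text
time_s: 10.92
position: [483.2, -422.8, 57.0]
eef_rot: [-0.584, 0.584, -0.399, 0.399]
contact_force: [0.5, 0.1, -0.5]
width: 59.9
```

```bash
python3 st.py
```

```text
t 10.92 pos [ 483.2 -422.8   57. ] jaw 21.34 jawz,y -0.0002 [-2.e-04  2.e-04 -1.e+00] F [ 0.5  0.1 -0.5] T [-0.02 -0.18  0.02] w 59.9 j [-0.8   0.25  1.79 -0.    1.11 -1.17]
```

Right on the bar. Grip firmly, then lift gently.

{"fn": "carry_out", "kwargs": {
  "motion": [
    {"dx": 0, "dy": 0, "dz": 0, "ax": 0, "ay": 0, "az": 0},
    {"dx": 0, "dy": 0, "dz": 0, "ax": 0, "ay": 0, "az": 0},
    {"dx": 0, "dy": 0, "dz": 0, "ax": 0, "ay": 0, "az": 0},
    {"dx": 0, "dy": 0, "dz": 0, "ax": 0, "ay": 0, "az": 0},
    {"dx": 0, "dy": 0, "dz": 0, "ax": 0, "ay": 0, "az": 0}
  ],
  "grip": 8,
  "newtons": 45
}}

```text
time_s: 11.33
position: [484.0, -423.6, 58.5]
eef_rot: [-0.584, 0.584, -0.398, 0.4]
contact_force: [-1.2, -0.2, -0.3]
width: 32.3
```

{"fn": "carry_out", "kwargs": {
  "motion": [
    {"dx": 0, "dy": 0, "dz": 0, "ax": 0, "ay": 0, "az": 0},
    {"dx": 0, "dy": 0, "dz": 0, "ax": 0, "ay": 0, "az": 0},
    {"dx": 0, "dy": 0, "dz": 0, "ax": 0, "ay": 0, "az": 0}
  ]
}}

```text
time_s: 11.58
position: [483.8, -424.4, 59.6]
eef_rot: [-0.583, 0.585, -0.398, 0.4]
contact_force: [1.2, 0.7, -4.8]
width: 13.2
```

```bash
python3 st.py
```

```text
t 11.58 pos [ 483.8 -424.4   59.6] jaw 21.35 jawz,y -0.0002 [ 0.0011 -0.0032 -1.    ] F [ 1.2  0.7 -4.8] T [-0.04 -0.48  0.1 ] w 13.2 j [-0.8   0.25  1.79 -0.    1.11 -1.17]
```

{"fn": "carry_out", "kwargs": {
  "motion": [
    {"dx": 0, "dy": 0, "dz": 0.008, "ax": 0, "ay": 0, "az": 0},
    {"dx": 0, "dy": 0, "dz": 0.012, "ax": 0, "ay": 0, "az": 0},
    {"dx": 0, "dy": 0, "dz": 0.015, "ax": 0, "ay": 0, "az": 0},
    {"dx": 0, "dy": 0, "dz": 0.015, "ax": 0, "ay": 0, "az": 0},
    {"dx": 0, "dy": 0, "dz": 0.015, "ax": 0, "ay": 0, "az": 0}
  ]
}}

```text
time_s: 12.0
position: [480.4, -420.2, 80.5]
eef_rot: [0.585, -0.583, 0.402, -0.396]
contact_force: [0.1, 0.1, -4.8]
width: 13.9
```

```bash
python3 st.py
```

```text
t 12.0 pos [ 480.4 -420.2   80.5] jaw 21.33 jawz,y -0.0037 [-0.0066  0.0066 -1.    ] F [ 0.1  0.1 -4.8] T [ 0.03 -0.15 -0.01] w 13.9 j [-0.8   0.22  1.78 -0.    1.15 -1.17]
```

{"fn": "carry_out", "kwargs": {
  "motion": [
    {"dx": 0.005, "dy": -0.006, "dz": 0.014, "ax": -0.003, "ay": -0.003, "az": 0},
    {"dx": 0.003, "dy": -0.003, "dz": 0.014, "ax": -0.001, "ay": -0.001, "az": 0},
    {"dx": 0.002, "dy": -0.002, "dz": 0.014, "ax": -0.001, "ay": -0.001, "az": 0},
    {"dx": 0.002, "dy": -0.002, "dz": 0.014, "ax": -0.001, "ay": -0.001, "az": 0},
    {"dx": 0.002, "dy": -0.002, "dz": 0.014, "ax": -0.001, "ay": -0.001, "az": 0}
  ]
}}

```text
time_s: 12.42
position: [486.7, -426.6, 111.8]
eef_rot: [-0.583, 0.584, -0.396, 0.402]
contact_force: [0.4, 0.2, -4.7]
width: 13.3
```

```bash
python3 st.py
```

```text
t 12.42 pos [ 486.7 -426.6  111.8] jaw 21.34 jawz,y 0.0036 [ 0.0061 -0.0056 -1.    ] F [ 0.4  0.2 -4.7] T [ 0.01 -0.17 -0.02] w 13.3 j [-0.8   0.19  1.75  0.    1.19 -1.18]
```

{"fn": "carry_out", "kwargs": {
  "motion": [
    {"dx": -0.004, "dy": 0.003, "dz": 0.014, "ax": 0.001, "ay": 0.002, "az": 0},
    {"dx": 0, "dy": 0, "dz": 0.014, "ax": 0, "ay": 0, "az": 0},
    {"dx": 0, "dy": 0, "dz": 0.014, "ax": 0, "ay": 0, "az": 0},
    {"dx": 0, "dy": 0, "dz": 0.014, "ax": 0, "ay": 0, "az": 0},
    {"dx": 0, "dy": 0, "dz": 0.014, "ax": 0, "ay": 0, "az": 0}
  ]
}}

```text
time_s: 12.83
position: [485.1, -425.4, 143.4]
eef_rot: [-0.583, 0.585, -0.397, 0.401]
contact_force: [0.8, 0.1, -5.2]
width: 13.8
```

```bash
python3 st.py
```

```text
t 12.83 pos [ 485.1 -425.4  143.4] jaw 21.34 jawz,y 0.0013 [ 0.0032 -0.0046 -1.    ] F [ 0.8  0.1 -5.2] T [-0.05 -0.19 -0.07] w 13.8 j [-0.8   0.16  1.73 -0.    1.24 -1.17]
```

{"fn": "carry_out", "kwargs": {
  "motion": [
    {"dx": -0.001, "dy": 0.001, "dz": 0.014, "ax": 0.0005, "ay": 0.001, "az": 0},
    {"dx": 0, "dy": 0, "dz": 0.012, "ax": 0, "ay": 0, "az": 0},
    {"dx": 0, "dy": 0, "dz": 0.005, "ax": 0, "ay": 0, "az": 0},
    {"dx": 0, "dy": 0, "dz": 0, "ax": 0, "ay": 0, "az": 0},
    {"dx": 0, "dy": 0, "dz": 0, "ax": 0, "ay": 0, "az": 0}
  ]
}}

```text
time_s: 13.25
position: [485.3, -425.6, 159.5]
eef_rot: [-0.583, 0.585, -0.397, 0.401]
contact_force: [0.2, 0.9, -5.4]
width: 13.6
```

```bash
python3 st.py
```

```text
t 13.25 pos [ 485.3 -425.6  159.5] jaw 21.34 jawz,y 0.0012 [ 0.0036 -0.0058 -1.    ] F [ 0.2  0.9 -5.4] T [-0.   -0.13  0.06] w 13.6 j [-0.8   0.15  1.72 -0.    1.27 -1.17]
```

{"fn": "carry_out", "kwargs": {
  "motion": [
    {"dx": 0, "dy": 0, "dz": 0, "ax": 0.002, "ay": 0.0015, "az": 0},
    {"dx": 0, "dy": 0, "dz": 0, "ax": 0, "ay": 0, "az": 0},
    {"dx": 0, "dy": 0, "dz": 0, "ax": 0, "ay": 0, "az": 0}
  ]
}}

```text
time_s: 13.5
position: [484.9, -425.2, 158.5]
eef_rot: [-0.584, 0.584, -0.399, 0.399]
contact_force: [-0.2, 0.5, -5.4]
width: 13.7
```

Run:
```python
from st import *
im,d=snapshot('scene'); save('s3',im[150:380,180:500].repeat(2,0).repeat(2,1))
p=camera_params('wrist');im,d=snapshot('wrist'); v,u=np.mgrid[:400,:640]; P=world('wrist',u,v,d,p); z=P[...,2]
print('sleeve top z',np.median(z[(z>155)&(z<167)&(np.hypot(P[...,0]-456,P[...,1]+350)<22)]))
m=(d>0)&(z>100)&(z<125)&(u>250)&(u<380)&(v<300); q=P[m]; A=np.c_[q[:,:2]-q[:,:2].mean(0),np.ones(len(q))]
for _ in range(3):
    c=np.linalg.lstsq(A,q[:,2],rcond=None)[0]; k=abs(A@c-q[:,2])<3; A,q=A[k],q[k]
print('plate fit slope deg',np.degrees(c[:2]).round(2),'z',c[2],len(q)); st()
```

```text
t 13.5 pos [ 484.9 -425.2  158.5] jaw 21.34 jawz,y -0.0006 [-1.0e-04 -1.2e-03 -1.0e+00] F [-0.2  0.5 -5.4] T [-0.03 -0.13 -0.03] w 13.7 j [-0.8   0.15  1.72 -0.    1.27 -1.17]
sleeve top z 161.23706926055863
plate fit slope deg [-0.67 -0.13] z 111.37792933916171 14991
t 13.6 pos [ 484.9 -425.2  158.4] jaw 21.34 jawz,y -0.0006 [-2.0e-04 -1.1e-03 -1.0e+00] F [-0.3  0.1 -5.4] T [ 0.03 -0.17 -0.03] w 13.8 j [-0.8   0.15  1.72 -0.    1.27 -1.17]
```

View pics/s3.png

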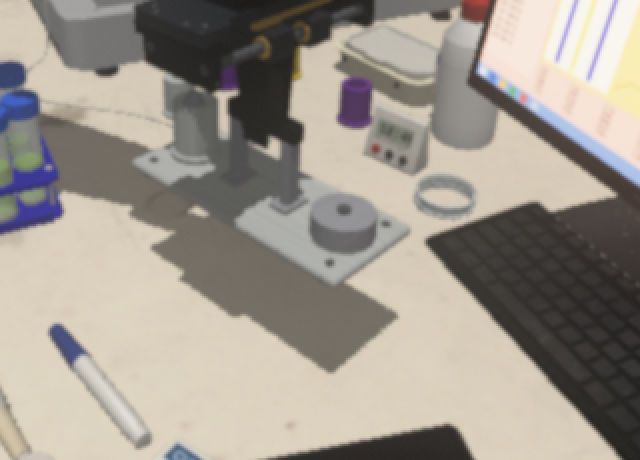

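```bash
python3 -c "
from st import *
print(env.sense()['qd'].round(3) if hasattr(env.sense()['qd'],'round') else env.sense()['qd']); print(order.close_job())"
```

```text
t 13.6 pos [ 484.9 -425.2  158.4] jaw 21.34 jawz,y -0.0006 [-2.0e-04 -1.1e-03 -1.0e+00] F [-0.3  0.1 -5.4] T [ 0.03 -0.17 -0.03] w 13.8 j [-0.8   0.15  1.72 -0.    1.27 -1.17]
[-0.    -0.001  0.    -0.001 -0.001 -0.001]
the job is handed in; nothing more can be done
None
```

The 23 mm-bore sleeve is on the gauge pin. It went down until it touched the plate, with about 22 N of contact, and I let go of it. I then gripped the carrier by its handle, lifted it straight up and handed the job in at 13.6 s while still holding it.

**Last checks:**
- **Height:** the plate's top face measured 111.4 mm, so the underside is about 99 mm above the bench.
- **Sleeve:** its top is 50 mm above the plate, so it is fully down on the pin.
- **Level:** the tool was level to about 0.1° at the end. The plate fit from the wrist camera showed up to 0.7° of slope. I put that disagreement down to camera calibration but did not check it. During the lift the tool tilted by up to about 0.5°.
- **Stillness and load:** joint speeds were practically zero. The force of about 5.4 N matches the carrier plus the sleeve.
- **Bystanders:** the last scene picture shows the timer and petri dish standing as before. In that picture the gripper partly hides the vial and narrow sleeve area. I did not measure either again at the end, but no move went near them low down.

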